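Reassemble the citrus press and set a lemon half on it

ROBOT

A 6-joint arm with a two-finger parallel gripper is mounted at the origin on a cart in front of the work surface, level with it; the furniture and walls round the work are solid. World frame = base frame: x ahead of the robot, y to its left, z up, the work surface at z = 0. Lengths are in mm, angles in degrees, forces in N, time in s.
With the tool pointing down it reaches from about 275 to 750 mm from the base axis. Payload 10.2 kg.
Tool frame: the origin (TCP) lies on the mounting face of the last link; the fingertips stand 173 mm ahead of it and the grasp point (between the pads) lies 155 mm ahead of it; z points along the fingers, y is the line along which they close (so a half turn about z gives the same grasp; the last joint's range is limited). The gripper opens to 85 mm and grips with 20 to 120 N. Pads are 22 mm wide; open, the fingers measure 114 mm over their backs; the gripper's body (76 mm by 85 mm) begins 54 mm behind the grasp point. The pads swing forward as they close: fully open they stand 13 mm farther back than shut.
Start: joints at [56.7, 17.928, 85.812, -0, 76.261, -12.8], TCP at [183.876, 491.754, 404.694] pointing down, gripper open.
Joint ranges: [-168.41, 168.41], [-55.51, 124.54], [10.69, 146.95], [-70.63, 250.63], [1, 178], [-165.06, 165.06]. Speed limits (degrees/s): [136.94, 136.94, 172.46, 180, 180, 180].

INTERFACE

Orientations are given as a 3x3 rotation matrix whose columns are the frame's x, y, z axes.
In Python, from station import r, grab_frame, camera_info gives the robot as it stands.
- The arm moves only by the shell command python3 -m crank 'ROWS' [FORCE]. ROWS is JSON, a list of rows, each an object with "jaw": the closure, from -1 (fully open) to 1 (shut); "slide": the shift along the tool's x, y, z normalised to -1 to 1, where 1 is 150 mm, a list of three; "spin": the turn about the tool's z normalised to -1 to 1, where 1 is 90 degrees. A call has 1 to 8 rows; each row is the pose to reach, as a shift and turn from the pose commanded when the call began, along the tool's axes at that moment; what a row does not reach only later rows make up. A row lasts 1/8 s, in which the tool goes at most 62.5 mm and 10.7 degrees, less where a joint would pass 70% of its speed; a pose out of reach is approached as far as the arm can. A call with a number of a shift or a turn outside -1 to 1 is refused whole. A call with a gripper value outside its range is refused whole. The fingers move at their own pace and stop on an object; FORCE is the grip in N (left out, the last holds). Time passes only in rows, so rows that repeat a pose let the fingers close. It gives the time, the measured TCP pose, the force, the opening and the grip force at its end, in the units of the state.
- r.state(): the state, without advancing time (a new reading comes with each control period).
- grab_frame(name): name is "scene" or "top"; returns the picture (400x640x3 uint8, red, green, blue); there is no depth.
- camera_info(name): a dict with "intrinsics" (3x3 intrinsics, pixels), "dist" ([k1, k2, p1, p2, k3] as OpenCV has them; the pictures are not rectified), "T" (4x4, takes a point from camera to world coordinates). Camera axes: x right, y down, z forward; pixel columns grow to the right and rows downward; lengths in mm; the calibration is good to about 2 mm. A picture is of the moment at which its call begins. camera_info takes no time and is no camera call.
- r.sign_off(): hands the job in; it is judged then, once.
The state is a dict: "t": time; "qpos": joint angles; "dq": joint speeds; "joint_torque": joint torques, N m; "position": TCP position; "ee_rot": TCP orientation; "wrist_force": force on the tool from outside, world axes, zero at the start; "moment": the same for the moment, N m; "gripper_width": finger opening in mm; "grip_force": force on a finger pad.
Only numpy, scipy, OpenCV 4.12 (cv2) and the standard library are available. Lean on these libraries where they do the work, as an engineer would, in place of code of your own. Each camera call takes 0.05 s, during which the arm holds its last target. There are 200 camera calls.

TASK

Put the washed citrus press back together: thread the green collar, then the steel strainer ring, then the orange domed reamer down onto the press's stepped spindle, each fully home before the next. Then set the half lemon, cut face down, centred on the reamer's dome so that it stays balanced there when you let go. Leave the other things on the worktop and the board where they are.

Things in the scene. Friction and masses are not known exactly. Their poses are not given: they have to be found in the camera images.
- press: citrus press base, fixed: round white body, 110 mm across the foot, 98 mm across its flat top, 36 mm high; grey spout on its own -x side, 72 mm from the axis, 33 mm high. Origin: centre of underside. A steel spindle of three steps rises from the top: diameter 30 mm up to 13 mm, 22 mm up to 28 mm, 14 mm up to the tip, 42 mm above the top; steps and tip chamfered
- seat (a point): centre of the flat top of the press base, at the foot of the spindle (36 mm above the worktop); z up along the spindle. The underside of the collar ends here, that of the strainer 15 mm above, that of the reamer 30 mm above
- spindle_tip (a point): centre of the top end of the spindle, 42 mm above the seat
- collar: green plastic ring lying flat, outer diameter 62 mm, through bore 34 mm, 15 mm high, 60 g; origin at the centre of its underside, z up. Goes on first
- strainer: steel ring with dark radial slots on its top, lying flat, outer diameter 58 mm, through bore 26 mm, 15 mm high, 70 g; origin at the centre of its underside, z up. Goes on second, resting on the collar
- reamer: orange domed cap lying flat, dome up: outer diameter 54 mm, upright side 18 mm high, ribbed dome (55 mm radius of curvature) up to 25 mm; blind bore of 18 mm diameter and 15 mm depth from below; origin at the centre of its underside, z up. Goes on third, resting on the strainer
- lemon_half: half lemon lying cut face down on the chopping board: 54 mm across at the flat cut face, upright side for the lowest 11 mm, then rounded to 35 mm height, 60 g; origin at the centre of its cut face, z up
- board: brown wooden chopping board, 240 x 340 x 21 mm, does not move; origin at the centre of its underside, its long side along its own y
- whole_lemon: whole lemon lying on the board, 78 x 55 x 56 mm, to be left alone; origin at the centre of its underside
- mug: white dotted mug, 92 x 127 x 93 mm, to be left alone; origin at the centre of its underside
- spoon: teaspoon, 138 x 28 x 12 mm, to be left alone; origin at the centre of its underside
- matches: small red and yellow matchbox, 38 x 58 x 17 mm, to be left alone; origin at the centre of its underside
Mind the look-alikes: they are no part of the job. Leave any turquoise look-alike of the lemon_half alone.

How it is judged (in metres and radians):
On the way, in this order (a step that is already met when the one before it is completed fails the run):
1. the collar is fully home on the press base (horizontal distance between collar and seat below 0.0045 m and z of collar in the frame of seat between -0.003 and 0.003 m and angle between collar's own z axis and vertical below 0.08 rad), for 0.2 s.
2. the strainer is fully home on the collar (all of step 1 and horizontal distance between strainer and seat below 0.0045 m and z of strainer in the frame of seat between 0.012 and 0.018 m and angle between strainer's own z axis and vertical below 0.08 rad), for 0.2 s.
3. the reamer is fully home on the strainer (all of step 2 and horizontal distance between reamer and seat below 0.0045 m and z of reamer in the frame of seat between 0.027 and 0.033 m and angle between reamer's own z axis and vertical below 0.08 rad), for 0.2 s.
4. the half lemon sits on the reamer's dome (all of step 3 and horizontal distance between lemon_half and reamer below 0.012 m and z of lemon_half in the frame of reamer between 0.019 and 0.028 m and angle between lemon_half's own z axis and vertical below 0.4 rad), for 0.2 s.
At the end, for the whole second after the job is handed in: Collar, strainer, reamer on the spindle in this order from below, each within 4.5 mm of its axis, 3 mm of home height (0, 15, 30 mm over the seat), level within 0.08 rad; half lemon resting cut face down on the dome within 12 mm of its axis, tilt under 0.4 rad; all at rest (faint rocking allowed) (all of step 4 and linear speed of each of collar, strainer, reamer below 0.03 m/s and linear speed of lemon_half below 0.05 m/s and angular speed of lemon_half below 1.5 rad/s); the robot touches nothing.
It fails at once if the whole lemon is pushed more than 30 mm from its place (distance of whole_lemon from where it was at the start of the episode above 0.03 m).
It fails at once if the mug is pushed more than 30 mm from its place (distance of mug from where it was at the start of the episode above 0.03 m).
It fails at once if the teaspoon is pushed more than 30 mm from its place (distance of spoon from where it was at the start of the episode above 0.03 m).
It fails at once if the matchbox is pushed more than 30 mm from its place (distance of matches from where it was at the start of the episode above 0.03 m).
It fails at once if the half lemon is tipped over (angle between lemon_half's own z axis and vertical above 0.9 rad).
It also fails if it takes over 72 s, if anything falls off the work surface, if the arm or the gripper's body presses on something with over 40 N, if the wrist force passes 120 N, or if a joint passes its speed limit or range.

## Working session

There is one attempt and no reset: what is moved stays moved. The work goes in short steps, Python scripts to look and compute and a shell command to move; the robot and the scene stay as the last step left them, time stands still between calls to the robot, and variables do not carry over. Pictures are saved under pics/ and viewed, at most 10 in all, crops included, and the job is handed in when it is done.

```bash
mkdir -p pics; ls; python3 - <<'E'
from station import r, grab_frame, camera_info
import cv2, numpy as np
for n in("scene","top"):
    f=grab_frame(n); cv2.imwrite(f"pics/{n}0.png",f[:,:,::-1]); c=camera_info(n); print(n,np.round(c["intrinsics"],1).tolist(),c["dist"],np.round(c["T"],3).tolist())
s=r.state(); print(s["t"],np.round(s["ee_rot"],3).tolist(),s["gripper_width"],s["wrist_force"])
E
```

```text
pics
scene [[449.5, 0.0, 320.2], [0.0, 449.5, 202.2], [0.0, 0.0, 1.0]] [-0.04745793  0.          0.          0.          0.        ] [[-0.996, 0.074, -0.052, 590.504], [0.09, 0.868, -0.488, 645.635], [0.009, -0.49, -0.871, 1191.789], [0.0, 0.0, 0.0, 1.0]]
top [[417.8, 0.0, 317.9], [0.0, 417.8, 191.9], [0.0, 0.0, 1.0]] [-0.03978652  0.          0.          0.          0.        ] [[0.004, -0.988, 0.153, 363.481], [-1.0, -0.004, -0.004, 38.98], [0.004, -0.153, -0.988, 1333.55], [0.0, 0.0, 0.0, 1.0]]
0.1 [[-0.937, 0.35, -0.001], [0.35, 0.937, -0.001], [0.0, -0.001, -1.0]] 85.1969968527622 [ 0.40692176 -0.52621847 -1.0819127 ]
```

View pics/top0.png

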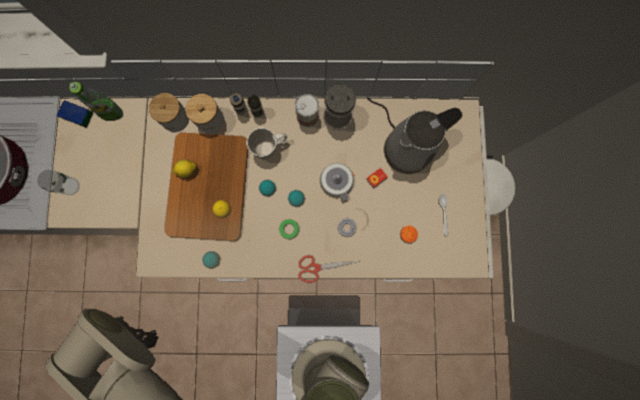

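View pics/scene0.png

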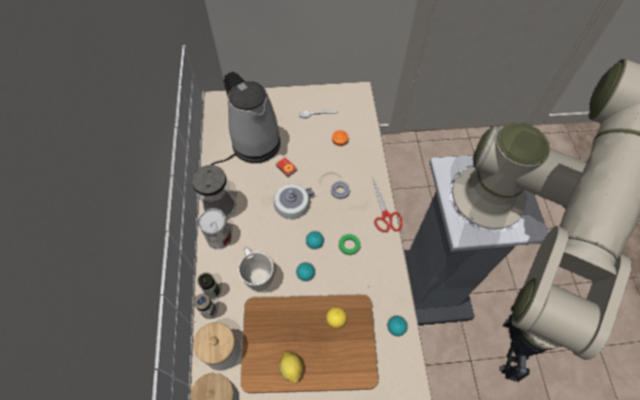

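The top view shows the collar at (289,229), strainer (347,228), reamer (409,234), press (337,180), mug (264,143), matchbox (377,178) and spoon (444,210). There are two yellow things on the board: (221,209), which is round, and (185,169), which is oval. The turquoise look-alikes are at (267,187), (296,198) and (210,259). The half lemon should be (221,209), because it is round and yellow. I'll confirm this in a crop.

```bash
cat > h.py <<'E'
from station import r, grab_frame, camera_info
import cv2, numpy as np
def ray(n,uv):
    c=camera_info(n); K=np.array(c["intrinsics"]); T=np.array(c["T"])
    p=cv2.undistortPoints(np.array([[uv]],float),K,np.array(c["dist"]))[0,0]
    return T[:3,3], T[:3,:3]@np.array([p[0],p[1],1.])
def plane(n,uv,z):
    o,d=ray(n,uv); return (o+d*(z-o[2])/d[2])
def proj(n,P):
    c=camera_info(n); T=np.linalg.inv(np.array(c["T"]))
    return cv2.projectPoints(np.array([P],float),cv2.Rodrigues(T[:3,:3])[0],T[:3,3],np.array(c["intrinsics"]),np.array(c["dist"]))[0][0,0]
def blobs(img,lo,hi,amin=40):
    m=cv2.inRange(cv2.cvtColor(img,cv2.COLOR_RGB2HSV),np.array(lo),np.array(hi))
    cs,_=cv2.findContours(m,cv2.RETR_EXTERNAL,cv2.CHAIN_APPROX_NONE)
    out=[]
    for c in cs:
        if cv2.contourArea(c)>amin:
            M=cv2.moments(c); out.append((M["m10"]/M["m00"],M["m01"]/M["m00"],cv2.contourArea(c),cv2.minAreaRect(c)[1]))
    return out
E
cat > a.py <<'E'
from h import *
F={n:grab_frame(n) for n in("top","scene")}
np.savez("f0.npz",**F)
rng={"green":((45,120,60),(75,255,255),7.5),"orange":((4,180,120),(15,255,255),11),"yellow":((22,170,90),(33,255,255),34),"turq":((82,120,40),(98,255,255),17)}
for k,(lo,hi,z) in rng.items():
    for n in F:
        for b in blobs(F[n],lo,hi):
            print(k,n,np.round(b[:3],1),np.round(b[3],1),np.round(plane(n,b[:2],z)[:2],1))
t=F["top"]; s=F["scene"]
A=cv2.resize(t[160:250,200:360],None,fx=4.9,fy=4.9,interpolation=cv2.INTER_CUBIC)[:290*2]
cv2.imwrite("pics/c1.png",A[:,:,::-1])
B=np.vstack([cv2.resize(s[170:225,260:360],(800,440)[0:2],interpolation=cv2.INTER_CUBIC)])
C=np.hstack([cv2.resize(s[290:390,270:370],(400,400),interpolation=cv2.INTER_CUBIC),cv2.resize(s[160:230,265:365][:, :70],(400,400),interpolation=cv2.INTER_CUBIC)])
cv2.imwrite("pics/c2.png",C[:,:,::-1])
E
python3 a.py
```

```text
green top [288.5 228.5 224. ] [17. 17.] [450.8 126.8]
green scene [349.1 244.  261. ] [18. 18.] [449.9 127.1]
orange top [408.6 233.8 187.5] [16. 15.] [ 434.9 -253.4]
orange top [376.6 177.4 136.5] [10.4 16. ] [ 616.  -155.1]
orange scene [339.7 137.6 128.5] [13. 13.] [ 434.6 -252.2]
yellow top [220.7 207.9 183.5] [15.7 15.7] [512.3 338.5]
yellow top [183.4 167.4 238.5] [19.9 16.4] [641.6 462.9]
yellow scene [336.  317.  240.5] [18. 18.] [511.7 341.2]
turq top [295.6 197.3 129.5] [13. 13.] [549.3 104.9]
turq top [266.7 187.3 141.5] [13. 14.] [581.1 197.6]
turq scene [396.9 325.6 233.5] [17. 17.] [354.4 373.5]
turq scene [305.2 271.2 197.5] [16.3 15.6] [581.8 202.5]
turq scene [314.3 239.7 178.5] [15. 15.] [548.6 109.5]
```

View pics/c1.png

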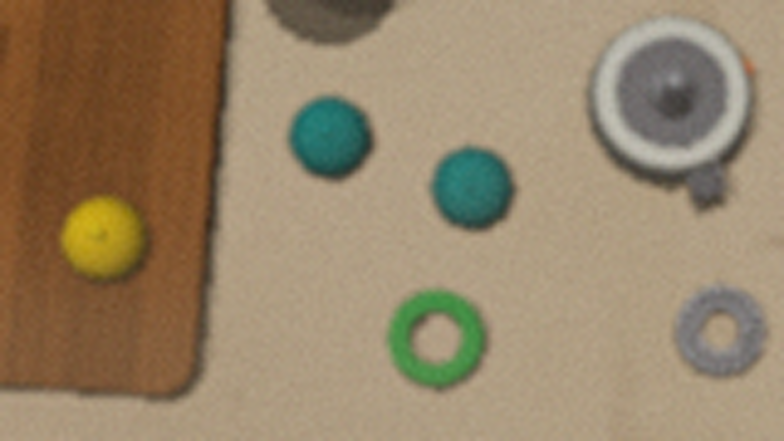

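View pics/c2.png

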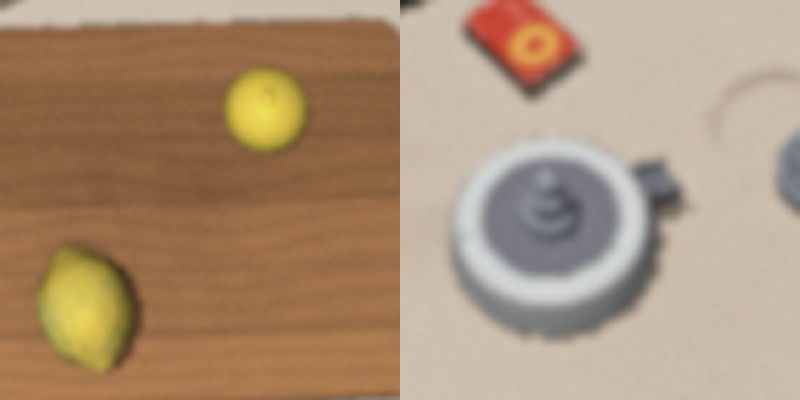

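The crops confirm it. (221,209) in the top view and (336,317) in the scene view is a yellow round dome with a nub, so it is the half lemon. The oval one is the whole lemon, and the others are turquoise. Next I'll measure the press axis and the strainer.

```bash
cat > b.py <<'E'
from h import *
F=dict(np.load("f0.npz"))
def grey(img,roi,holes):
    x0,y0,x1,y1=roi; k=8
    c=cv2.resize(img[y0:y1,x0:x1],None,fx=k,fy=k,interpolation=cv2.INTER_CUBIC)
    b=c.astype(int); w=(b[:,:,0]-b[:,:,2])  # red - blue: beige is high, grey ~0
    m=((w<14)&(b.sum(2)>(330 if holes else 150))).astype(np.uint8)*255
    cs,h=cv2.findContours(m,cv2.RETR_CCOMP,cv2.CHAIN_APPROX_NONE)
    out=[]
    for i,q in enumerate(cs):
        a=cv2.contourArea(q)/k/k
        if a>25:
            e=cv2.fitEllipse(q); out.append(("hole" if h[0][i][3]>=0 else "outer",round(a,1),((e[0][0]+.5)/k-.5+x0,(e[0][1]+.5)/k-.5+y0),np.round(np.array(e[1])/k,1)))
    return out
for n,rp,rs in(("top",(312,155,364,200),(332,214,361,243)),("scene",(265,175,320,225),(326,176,355,203))):
    for o in grey(F[n],rp,True): print("press",n,o,np.round(plane(n,o[2],36),1))
    for o in grey(F[n],rs,False): print("strainer",n,o,np.round(plane(n,o[2],7.5),1))
E
python3 b.py
```

```text
press top ('outer', 31.4, (334.4095115661621, 174.99093627929688), array([6. , 9.3])) [618.4 -17.9  36. ]
press top ('outer', 599.4, (336.48813819885254, 178.20239448547363), array([25.8, 31.2])) [608.1 -24.4  36. ]
press top ('hole', 331.2, (336.75213623046875, 178.42672729492188), array([20.4, 20.7])) [607.4 -25.3  36. ]
strainer top ('outer', 233.0, (346.5318355560303, 226.9959545135498), array([17.1, 17.4])) [456.2 -57.2   7.5]
strainer top ('hole', 60.3, (346.50616931915283, 226.9882926940918), array([8.8, 8.8])) [456.2 -57.1   7.5]
press scene ('outer', 957.4, (291.76415634155273, 200.31666946411133), array([33.3, 39.4])) [605.1 -14.8  36. ]
press scene ('hole', 47.3, (292.7826042175293, 197.27915954589844), array([ 7.3, 10.6])) [601.5 -24.9  36. ]
strainer scene ('outer', 267.9, (339.93038272857666, 189.37455368041992), array([17.8, 19.2])) [455.7 -57.1   7.5]
strainer scene ('hole', 29.7, (339.86889457702637, 189.36700630187988), array([5.2, 7.2])) [455.9 -57.2   7.5]
```

```bash
cat >> h.py <<'E'
def go(P=None,yaw=180.):
    s=r.state(); R=np.array(s["ee_rot"]); p=np.array(s["position"])
    a=np.degrees(np.arctan2(R[1,0],R[0,0])); d=(a-yaw+180)%360-180
    print("t",round(s["t"],2),"pos",np.round(p,1),"w",round(s["gripper_width"],1),"grip",round(s["grip_force"],1),"F",np.round(s["wrist_force"],1),"tilt",np.round(R[:2,2],4))
    if P is not None: print("slide",np.round(R.T@(np.array(P,float)-p)/150,3),"spin",round(d/90,4))
E
sed -i 's/>(330 if holes/>(470 if holes/' b.py; python3 b.py | grep press
python3 -m crank '[{"jaw":-1,"slide":[-0.35,-0.23,0],"spin":-0.11},{"jaw":-1,"slide":[-0.7,-0.46,0.05],"spin":-0.22},{"jaw":-1,"slide":[-1,-0.7,0.1],"spin":-0.228},{"jaw":-1,"slide":[-1,-0.7,0.1],"spin":-0.228}]' 
python3 -c "
from h import *
go((450.3,127,250))"
```

```text
press top ('outer', 30.2, (345.92696380615234, 170.45174503326416), array([ 4.3, 15.1])) [633.2 -54.4  36. ]
press top ('outer', 41.4, (331.0566864013672, 172.5875759124756), array([11.3, 20.1])) [626.1  -7.3  36. ]
press scene ('outer', 780.3, (290.65414237976074, 198.36423301696777), array([29.4, 33.9])) [608.  -21.7  36. ]
press scene ('hole', 387.2, (290.878173828125, 197.62178230285645), array([20.7, 23.9])) [607.2 -24.2  36. ]
t: 0.7
position: [288.9, 338.7, 389.3]
ee_rot: [[-1.0, 0.004, -0.001], [0.004, 1.0, -0.001], [0.001, -0.001, -1.0]]
wrist_force: [0.5, 0.2, -0.3]
gripper_width: 85.4
grip_force: 0.0
t 0.7 pos [288.9 338.7 389.3] w 85.4 grip 0.0 F [ 0.5  0.2 -0.3] tilt [-0.0006 -0.0008]
slide [-1.082 -1.406  0.929] spin -0.0023
```

```bash
python3 -m crank '[{"jaw":-1,"slide":[-0.27,-0.33,0.1],"spin":0},{"jaw":-1,"slide":[-0.54,-0.66,0.2],"spin":0},{"jaw":-1,"slide":[-0.8,-1,0.3],"spin":0},{"jaw":-1,"slide":[-0.9,-1,0.5],"spin":-0.002},{"jaw":-1,"slide":[-0.9,-1,0.5],"spin":-0.002}]' >/dev/null
python3 -c "
from h import *
go((450.3,127,250))"
```

```text
t 1.32 pos [423.  190.8 313.1] w 85.3 grip 0.0 F [0.2 0.  1.3] tilt [-0.004  -0.0005]
slide [-0.183 -0.426  0.42 ] spin 0.0012
```

```bash
python3 -m crank '[{"jaw":-1,"slide":[-0.1,-0.22,0.2],"spin":0},{"jaw":-1,"slide":[-0.183,-0.426,0.4],"spin":0.001},{"jaw":-1,"slide":[-0.183,-0.426,0.6],"spin":0.001},{"jaw":-1,"slide":[-0.183,-0.426,0.753],"spin":0.001},{"jaw":-1,"slide":[-0.183,-0.426,0.753],"spin":0.001},{"jaw":-1,"slide":[-0.183,-0.426,0.753],"spin":0.001}]' >/dev/null
python3 -c "
from h import *
go((450.3,127,178))
for n in('top','scene'):
    f=grab_frame(n); 
    if n=='scene': cv2.imwrite('pics/d1.png',cv2.resize(f[190:290,280:420],None,fx=5,fy=5,interpolation=cv2.INTER_CUBIC)[:,:,::-1])
"
```

```text
t 2.08 pos [450.5 127.9 203.2] w 85.6 grip 0.0 F [-0.1  0.6 -1. ] tilt [0.0021 0.0001]
slide [ 0.002 -0.006  0.168] spin 0.002
```

View pics/d1.png

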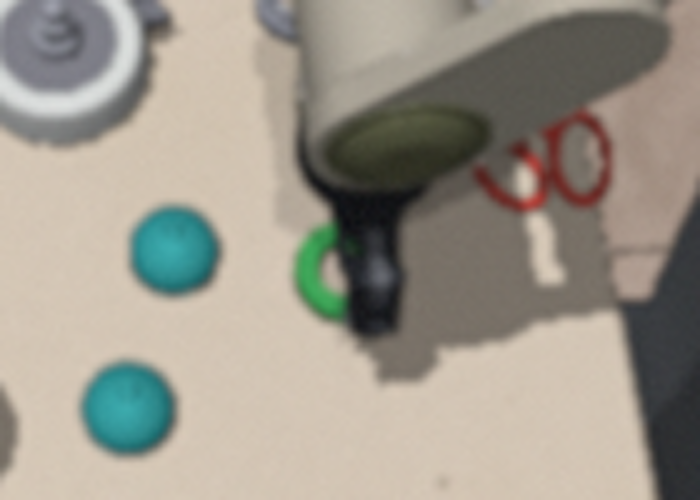

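The crop shows the gripper over the collar, with the collar at about (330,270) partly hidden behind it. Next I'll pre-shape the jaws to about 70 mm and feel for the worktop.

```bash
python3 -m crank '[{"jaw":-0.64,"slide":[0,-0.005,0.06],"spin":0},{"jaw":-0.64,"slide":[0,-0.005,0.12],"spin":0.001},{"jaw":-0.64,"slide":[0,-0.005,0.153],"spin":0.001},{"jaw":-0.64,"slide":[0,-0.005,0.153],"spin":0.001}]' >/dev/null
python3 -c "
from h import *
go((450.3,127,178))"
python3 -m crank '[{"jaw":-0.64,"slide":[0,0,0.02],"spin":0},{"jaw":-0.64,"slide":[0,0,0.02],"spin":0}]' >/dev/null
python3 -c "
from h import *
go((450.3,127,172))"
```

```text
t 2.67 pos [450.2 126.3 178.3] w 70.0 grip 0.0 F [-0.2 -0.4  0.5] tilt [-0.0011 -0.    ]
slide [-0.     0.004  0.002] spin 0.0002
t 2.92 pos [450.3 126.4 175.7] w 70.2 grip 0.0 F [ 0.2 -0.2  0.7] tilt [-0.0002 -0.    ]
slide [-0.     0.004  0.025] spin 0.0002
```

```bash
for i in 1 2; do python3 -m crank '[{"jaw":-0.64,"slide":[0,0,0.02],"spin":0},{"jaw":-0.64,"slide":[0,0,0.02],"spin":0}]' >/dev/null
python3 -c "
from h import *
go()"; done
```

```text
t 3.17 pos [450.3 126.4 172.6] w 70.2 grip 0.0 F [ 0.  -0.1  0. ] tilt [-0.0003 -0.    ]
t 3.42 pos [450.3 126.4 169.6] w 70.1 grip 0.0 F [-0.1  0.4 -0.3] tilt [-0.0004 -0.    ]
```

```bash
for i in 1 2 3; do python3 -m crank '[{"jaw":-0.64,"slide":[0,0,0.013],"spin":0},{"jaw":-0.64,"slide":[0,0,0.013],"spin":0}]' >/dev/null
python3 -c "
from h import *
go()"; done
```

```text
t 3.67 pos [450.3 126.4 167.7] w 69.8 grip 0.0 F [ 0.2 -0.8  0. ] tilt [-0.0003 -0.    ]
t 3.92 pos [450.3 126.3 165.8] w 69.9 grip 0.0 F [ 0.1 -0.4 -0.3] tilt [-0.0001 -0.    ]
t 4.17 pos [450.4 126.4 165.6] w 70.2 grip 13.4 F [-9.6 -1.7 26.8] tilt [ 0.0002 -0.0002]
```

The fingertips touch at TCP z = 165.6 with a 70 mm opening. I'll raise to about 171 and grip.

```bash
python3 -m crank '[{"jaw":-0.64,"slide":[0,0,-0.05],"spin":0},{"jaw":-0.4,"slide":[0,0,-0.05],"spin":0},{"jaw":0,"slide":[0,0,-0.05],"spin":0},{"jaw":0,"slide":[0,0,-0.05],"spin":0},{"jaw":0,"slide":[0,0,-0.05],"spin":0}]' 30 >/dev/null
python3 -c "
from h import *
go()"
python3 -m crank '[{"jaw":0,"slide":[0,0,-0.2],"spin":0},{"jaw":0,"slide":[0,0,-0.55],"spin":0},{"jaw":0,"slide":[0,0,-0.55],"spin":0}]'  >/dev/null
python3 -c "
from h import *
go((607.3,-24.8,260))"
```

```text
t 4.8 pos [450.6 126.4 172.7] w 61.6 grip 27.6 F [-5.9 -1.  20.8] tilt [ 0.0013 -0.0001]
t 5.17 pos [451.  126.4 256.7] w 61.5 grip 33.1 F [ 0.4  0.9 -1.7] tilt [0.0064 0.0002]
slide [-1.042 -1.009 -0.016] spin 0.0003
```

```bash
python3 -m crank '[{"jaw":0,"slide":[-0.2,-0.2,-0.08],"spin":0},{"jaw":0,"slide":[-0.45,-0.45,-0.08],"spin":0},{"jaw":0,"slide":[-0.7,-0.7,-0.08],"spin":0},{"jaw":0,"slide":[-0.9,-0.9,-0.08],"spin":0},{"jaw":0,"slide":[-0.9,-0.9,-0.08],"spin":0},{"jaw":0,"slide":[-0.9,-0.9,-0.08],"spin":0}]'  >/dev/null
python3 -c "
from h import *
go((607.5,-24.8,260))"
```

```text
t 5.92 pos [584.9  -8.2 264.6] w 60.6 grip 33.1 F [ 0.6  0.1 -1.2] tilt [-0.0024  0.0007]
slide [-0.151 -0.111  0.03 ] spin 0.0003
```

```bash
python3 -m crank '[{"jaw":0,"slide":[-0.08,-0.06,0],"spin":0},{"jaw":0,"slide":[-0.151,-0.111,0],"spin":0},{"jaw":0,"slide":[-0.151,-0.111,0],"spin":0},{"jaw":0,"slide":[-0.151,-0.111,0],"spin":0}]'  >/dev/null
python3 -c "
from h import *
go((607.5,-24.8,245))
F={n:grab_frame(n) for n in('top','scene')}
A=np.hstack([cv2.resize(F['top'][150:220,300:370],(400,400)),cv2.resize(F['scene'][165:235,255:325],(400,400))])
cv2.imwrite('pics/d2.png',A[:,:,::-1])"
```

```text
t 6.42 pos [607.4 -24.4 265.7] w 61.1 grip 33.1 F [ 0.1 -0.4 -1.1] tilt [-0.001   0.0003]
slide [-0.001 -0.003  0.138] spin 0.0007
```

View pics/d2.png

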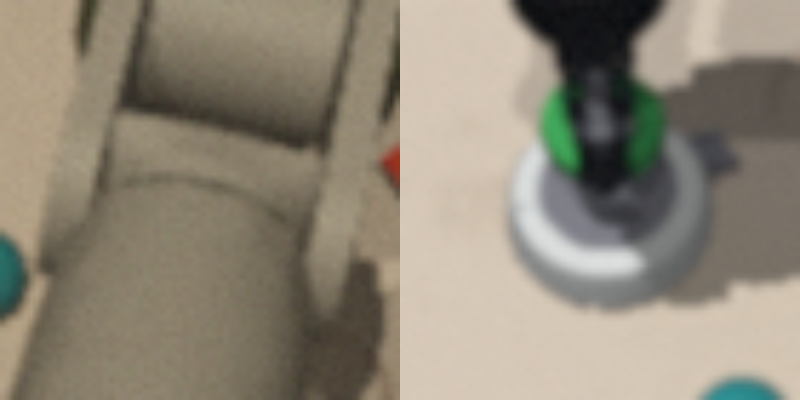

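The right half (scene view) shows the collar held level above the spindle at about (603,135). The top view is blocked by the arm. I'll descend stepwise and watch the force.

```bash
python3 -m crank '[{"jaw":0,"slide":[0,-0.003,0.08],"spin":0},{"jaw":0,"slide":[0,-0.003,0.16],"spin":0},{"jaw":0,"slide":[0,-0.003,0.24],"spin":0},{"jaw":0,"slide":[0,-0.003,0.26],"spin":0},{"jaw":0,"slide":[0,-0.003,0.26],"spin":0}]'  >/dev/null
python3 -c "
from h import *
go((607.5,-24.8,214))"
python3 -m crank '[{"jaw":0,"slide":[0,0,0.03],"spin":0},{"jaw":0,"slide":[0,0,0.06],"spin":0},{"jaw":0,"slide":[0,0,0.075],"spin":0},{"jaw":0,"slide":[0,0,0.075],"spin":0}]'  >/dev/null
python3 -c "
from h import *
go((607.5,-24.8,210))"
```

```text
t 7.15 pos [608.1 -25.7 226.8] w 61.2 grip 33.1 F [-0.3 -0.4 -0.6] tilt [-0.0002  0.0001]
slide [0.004 0.006 0.085] spin 0.0002
t 7.65 pos [608.  -25.7 215.5] w 61.2 grip 33.1 F [ 0.3 -0.3 -0.4] tilt [-0.0003  0.0001]
slide [0.003 0.006 0.037] spin 0.0001
```

```bash
python3 -m crank '[{"jaw":0,"slide":[0,0,0.02],"spin":0},{"jaw":0,"slide":[0,0,0.033],"spin":0},{"jaw":0,"slide":[0,0,0.033],"spin":0}]'  >/dev/null
python3 -c "
from h import *
go()"
python3 -m crank '[{"jaw":0,"slide":[0,0,0.01],"spin":0},{"jaw":0,"slide":[0,0,0.015],"spin":0},{"jaw":0,"slide":[0,0,0.015],"spin":0}]'  >/dev/null
python3 -c "
from h import *
go()"
```

```text
t 8.03 pos [608.  -25.7 210.6] w 61.0 grip 33.1 F [ 0.4 -0.4 -1.1] tilt [-0.0003  0.0001]
t 8.4 pos [608.1 -25.7 209. ] w 60.6 grip 33.5 F [-1.7  0.2  4.8] tilt [ 0.0004 -0.0001]
```

Contact comes at 209, as predicted. I'll release and lift.

```bash
python3 -m crank '[{"jaw":-0.3,"slide":[0,0,0],"spin":0},{"jaw":-0.64,"slide":[0,0,0],"spin":0},{"jaw":-0.64,"slide":[0,0,0],"spin":0},{"jaw":-0.64,"slide":[0,0,-0.2],"spin":0},{"jaw":-0.64,"slide":[0,0,-0.45],"spin":0},{"jaw":-0.64,"slide":[0.3,0,-0.6],"spin":0},{"jaw":-0.64,"slide":[0.6,-0.1,-0.6],"spin":0},{"jaw":-0.64,"slide":[0.9,-0.2,-0.6],"spin":0}]'  >/dev/null
python3 -c "
from h import *
go((456,-57.1,200))
for n in('top','scene'):
    f=grab_frame(n); np.save('f1_'+n,f)
    for b in blobs(f,(45,120,60),(75,255,255)): print(n,np.round(b[:3],1),np.round(b[3],1),np.round(plane(n,b[:2],43.5)[:2],1))"
```

```text
t 9.4 pos [471.6 -55.9 298.6] w 70.9 grip 0.0 F [ 0.7 -0.6  0.5] tilt [ 0.0006 -0.0004]
slide [ 0.104 -0.008  0.657] spin 0.0006
top [336.1 176.6 116.5] [16.1 18.8] [611.8 -23. ]
scene [290.7 196.3 254. ] [17. 19.] [607.3 -24.4]
```

The collar is home at (607.3,-24.4) in the scene view. Next is the strainer.

```bash
python3 -m crank '[{"jaw":-0.64,"slide":[0.05,-0.008,0.15],"spin":0},{"jaw":-0.64,"slide":[0.104,-0.008,0.35],"spin":0},{"jaw":-0.64,"slide":[0.104,-0.008,0.5],"spin":0},{"jaw":-0.64,"slide":[0.104,-0.008,0.65],"spin":0},{"jaw":-0.64,"slide":[0.104,-0.008,0.65],"spin":0},{"jaw":-0.64,"slide":[0.104,-0.008,0.65],"spin":0}]'  >/dev/null
python3 -c "
from h import *
go((456,-57.1,176))"
```

```text
t 10.25 pos [458.  -57.  201.7] w 70.2 grip 0.0 F [-0.1 -0.1 -0.5] tilt [ 0.0012 -0.0004]
slide [ 0.013 -0.001  0.171] spin 0.0003
```

```bash
python3 -m crank '[{"jaw":-0.64,"slide":[0.013,0,0.06],"spin":0},{"jaw":-0.64,"slide":[0.013,0,0.12],"spin":0},{"jaw":-0.64,"slide":[0.013,0,0.165],"spin":0},{"jaw":-0.64,"slide":[0.013,0,0.165],"spin":0},{"jaw":-0.3,"slide":[0.013,0,0.165],"spin":0},{"jaw":0,"slide":[0.013,0,0.165],"spin":0},{"jaw":0,"slide":[0.013,0,0.165],"spin":0},{"jaw":0,"slide":[0.013,0,0.165],"spin":0}]' 30 >/dev/null
python3 -c "
from h import *
go((456,-57.1,176))"
```

```text
t 11.25 pos [455.5 -56.9 176.8] w 56.5 grip 30.8 F [-1.9  0.2  4.9] tilt [ 0.0003 -0.0002]
slide [-0.003 -0.001  0.005] spin 0.0004
```

```bash
python3 -m crank '[{"jaw":0,"slide":[0,0,-0.25],"spin":0},{"jaw":0,"slide":[0,0,-0.5],"spin":0},{"jaw":0,"slide":[-0.2,0.05,-0.62],"spin":0},{"jaw":0,"slide":[-0.5,0.1,-0.62],"spin":0},{"jaw":0,"slide":[-0.8,0.17,-0.62],"spin":0},{"jaw":0,"slide":[-0.95,0.213,-0.62],"spin":0},{"jaw":0,"slide":[-0.95,0.213,-0.62],"spin":0},{"jaw":0,"slide":[-0.95,0.213,-0.62],"spin":0}]' >/dev/null
python3 -c "
from h import *
go((607,-24.9,260))"
```

```text
t 12.25 pos [597.3 -25.  269.1] w 56.8 grip 32.4 F [ 0.4 -0.1 -0.6] tilt [-0.0009  0.0001]
slide [-0.065  0.001  0.061] spin 0.0002
```

```bash
python3 -m crank '[{"jaw":0,"slide":[-0.065,0.002,0],"spin":0},{"jaw":0,"slide":[-0.065,0.002,0],"spin":0},{"jaw":0,"slide":[-0.065,0.002,0.08],"spin":0},{"jaw":0,"slide":[-0.065,0.002,0.15],"spin":0},{"jaw":0,"slide":[-0.065,0.002,0.15],"spin":0}]' >/dev/null
python3 -c "
from h import *
go((607,-24.9,236))"
python3 -m crank '[{"jaw":0,"slide":[0,0.002,0.03],"spin":0},{"jaw":0,"slide":[0,0.002,0.06],"spin":0},{"jaw":0,"slide":[0,0.002,0.075],"spin":0},{"jaw":0,"slide":[0,0.002,0.075],"spin":0}]' >/dev/null
python3 -c "
from h import *
go((607,-24.9,230))"
```

```text
t 12.88 pos [607.4 -24.6 245.3] w 56.4 grip 32.3 F [-0.5 -1.6 -0.2] tilt [-0.0025  0.0006]
slide [ 0.003 -0.002  0.062] spin 0.0002
t 13.38 pos [607.7 -24.3 235.4] w 56.4 grip 32.4 F [ 0.3 -0.5 -0.1] tilt [-0.0002 -0.    ]
slide [ 0.005 -0.004  0.036] spin 0.0002
```

Past the 22 mm step with no contact. I'll go on down to 228.

```bash
python3 -m crank '[{"jaw":0,"slide":[0,0,0.02],"spin":0},{"jaw":0,"slide":[0,0,0.04],"spin":0},{"jaw":0,"slide":[0,0,0.04],"spin":0}]' >/dev/null
python3 -c "
from h import *
go()"
python3 -m crank '[{"jaw":0,"slide":[0,0,0.01],"spin":0},{"jaw":0,"slide":[0,0,0.017],"spin":0},{"jaw":0,"slide":[0,0,0.017],"spin":0}]' >/dev/null
python3 -c "
from h import *
go()"
```

```text
t 13.75 pos [607.7 -24.3 229.2] w 57.0 grip 32.4 F [ 0.7  0.4 -1.7] tilt [-0.0006  0.0002]
t 14.12 pos [607.8 -24.3 227.8] w 56.4 grip 33.0 F [-3.5 -0.8  7. ] tilt [ 0.0005 -0.0002]
```

Home height reached with contact. Release, then go to the reamer.

```bash
python3 -m crank '[{"jaw":-0.3,"slide":[0,0,0],"spin":0},{"jaw":-0.64,"slide":[0,0,0],"spin":0},{"jaw":-0.64,"slide":[0,0,0],"spin":0},{"jaw":-0.64,"slide":[0,0,-0.2],"spin":0},{"jaw":-0.64,"slide":[0,0,-0.4],"spin":0},{"jaw":-0.64,"slide":[0.25,-0.25,-0.5],"spin":0},{"jaw":-0.64,"slide":[0.5,-0.5,-0.5],"spin":0},{"jaw":-0.64,"slide":[0.75,-0.75,-0.5],"spin":0}]'  >/dev/null
python3 -m crank '[{"jaw":-0.64,"slide":[0.2,-0.3,0],"spin":0},{"jaw":-0.64,"slide":[0.2,-0.5,0],"spin":0},{"jaw":-0.64,"slide":[0.2,-0.6,0],"spin":0},{"jaw":-0.64,"slide":[0.2,-0.6,0],"spin":0}]'  >/dev/null
python3 -c "
from h import *
go((434.8,-252.8,200))
for n in('top','scene'):
    f=grab_frame(n); np.save('f2_'+n,f)
    for b in blobs(f,(45,120,60),(75,255,255)): print(n,np.round(b[:3],1),np.round(b[3],1),np.round(plane(n,b[:2],43.5)[:2],1))
t,s=np.load('f2_top.npy'),np.load('f2_scene.npy')
A=np.hstack([cv2.resize(t[155:205,312:362],(400,400)),cv2.resize(s[170:220,265:315],(400,400))])
cv2.imwrite('pics/d3.png',A[:,:,::-1])"
```

```text
t 15.62 pos [ 465.5 -227.1  301.7] w 70.2 grip 0.0 F [0.3 0.2 0.7] tilt [-0.0002  0.0003]
slide [ 0.204 -0.172  0.678] spin -0.0002
```

View pics/d3.png

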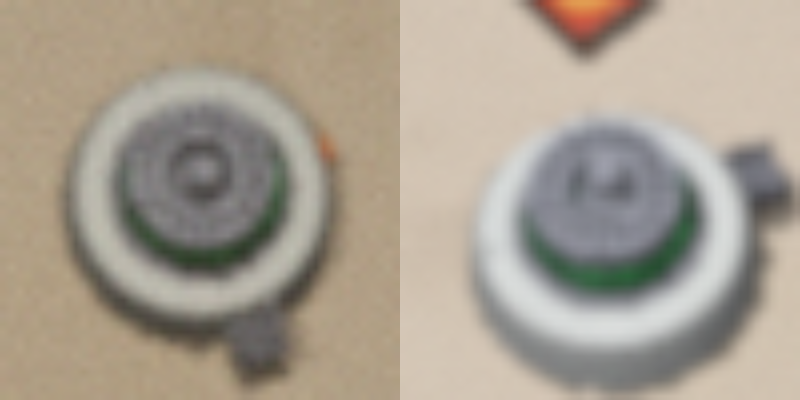

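Both crops show the strainer seated level on the collar, (200,175) in the left half and (610,195) in the right. Now the reamer.

```bash
python3 -m crank '[{"jaw":-0.64,"slide":[0.1,-0.08,0.15],"spin":0},{"jaw":-0.64,"slide":[0.204,-0.172,0.35],"spin":0},{"jaw":-0.64,"slide":[0.204,-0.172,0.5],"spin":0},{"jaw":-0.64,"slide":[0.204,-0.172,0.65],"spin":0},{"jaw":-0.64,"slide":[0.204,-0.172,0.65],"spin":0},{"jaw":-0.64,"slide":[0.204,-0.172,0.65],"spin":0}]'  >/dev/null
python3 -c "
from h import *
go((434.8,-252.8,178))"
```

```text
t 16.48 pos [ 435.2 -252.3  205.3] w 70.4 grip 0.0 F [-0.5  0.3 -0.4] tilt [ 0.0008 -0.0007]
slide [ 0.002 -0.003  0.182] spin 0.0008
```

```bash
python3 -m crank '[{"jaw":-0.64,"slide":[0.002,-0.003,0.06],"spin":0},{"jaw":-0.64,"slide":[0.002,-0.003,0.12],"spin":0},{"jaw":-0.64,"slide":[0.002,-0.003,0.18],"spin":0},{"jaw":-0.64,"slide":[0.002,-0.003,0.18],"spin":0},{"jaw":-0.3,"slide":[0.002,-0.003,0.18],"spin":0},{"jaw":0,"slide":[0.002,-0.003,0.18],"spin":0},{"jaw":0.1,"slide":[0.002,-0.003,0.18],"spin":0},{"jaw":0.1,"slide":[0.002,-0.003,0.18],"spin":0}]' 30 >/dev/null
python3 -c "
from h import *
go((434.8,-252.8,178))"
```

```text
t 17.48 pos [ 434.5 -253.2  177.9] w 52.3 grip 31.6 F [-1.6  1.1  5.1] tilt [ 0.0005 -0.0005]
slide [-0.002  0.003 -0.   ] spin 0.0002
```

```bash
python3 -m crank '[{"jaw":0.1,"slide":[0,0,-0.25],"spin":0},{"jaw":0.1,"slide":[0,0,-0.5],"spin":0},{"jaw":0.1,"slide":[-0.15,0.2,-0.63],"spin":0},{"jaw":0.1,"slide":[-0.35,0.45,-0.63],"spin":0},{"jaw":0.1,"slide":[-0.55,0.7,-0.63],"spin":0},{"jaw":0.1,"slide":[-0.75,0.95,-0.63],"spin":0},{"jaw":0.1,"slide":[-0.75,0.95,-0.63],"spin":0}]' >/dev/null
python3 -c "
from h import *
go((607.2,-24.6,270))"
```

```text
t 18.35 pos [ 547.9 -108.3  271.6] w 52.6 grip 32.0 F [-0.2 -0.3 -0.5] tilt [0.0002 0.0003]
slide [-0.398  0.556  0.011] spin 0.0027
```

```bash
python3 -m crank '[{"jaw":0.1,"slide":[-0.15,0.2,0],"spin":0.003},{"jaw":0.1,"slide":[-0.3,0.42,0],"spin":0.003},{"jaw":0.1,"slide":[-0.4,0.558,0],"spin":0.003},{"jaw":0.1,"slide":[-0.4,0.558,0],"spin":0.003},{"jaw":0.1,"slide":[-0.4,0.558,0],"spin":0.003},{"jaw":0.1,"slide":[-0.4,0.558,0],"spin":0.003}]' >/dev/null
python3 -c "
from h import *
go((607.2,-24.6,258))"
```

```text
t 19.1 pos [606.4 -28.  272. ] w 52.4 grip 32.0 F [-0.4  0.6 -1.4] tilt [-0.0002 -0.0001]
slide [-0.005  0.023  0.093] spin -0.0036
```

```bash
python3 -m crank '[{"jaw":0.1,"slide":[-0.005,0.023,0],"spin":-0.003},{"jaw":0.1,"slide":[-0.005,0.023,0.05],"spin":-0.003},{"jaw":0.1,"slide":[-0.005,0.023,0.08],"spin":-0.003},{"jaw":0.1,"slide":[-0.005,0.023,0.08],"spin":-0.003}]' >/dev/null
python3 -c "
from h import *
go((607.2,-24.6,252))"
python3 -m crank '[{"jaw":0.1,"slide":[0,0,0.025],"spin":0},{"jaw":0.1,"slide":[0,0,0.04],"spin":0},{"jaw":0.1,"slide":[0,0,0.04],"spin":0}]' >/dev/null
python3 -c "
from h import *
go((607.2,-24.6,248))"
```

```text
t 19.6 pos [607.5 -23.5 259.3] w 52.2 grip 32.0 F [ 0.4  0.3 -0.4] tilt [-0.0011  0.0003]
slide [ 0.002 -0.008  0.049] spin 0.0002
t 19.98 pos [607.6 -23.4 253.7] w 52.2 grip 32.0 F [ 1.3 -0.7 -0. ] tilt [-0.0004  0.0001]
slide [ 0.002 -0.008  0.038] spin 0.0003
```

It has entered past the tip. I'll correct y by 1 mm and continue.

```bash
python3 -m crank '[{"jaw":0.1,"slide":[0.002,-0.007,0.01],"spin":0},{"jaw":0.1,"slide":[0.002,-0.007,0.03],"spin":0},{"jaw":0.1,"slide":[0.002,-0.007,0.045],"spin":0},{"jaw":0.1,"slide":[0.002,-0.007,0.045],"spin":0}]' >/dev/null
python3 -c "
from h import *
go((607.2,-24.6,244))"
python3 -m crank '[{"jaw":0.1,"slide":[0,0,0.01],"spin":0},{"jaw":0.1,"slide":[0,0,0.022],"spin":0},{"jaw":0.1,"slide":[0,0,0.022],"spin":0}]' >/dev/null
python3 -c "
from h import *
go((607.2,-24.6,244))"
```

```text
t 20.48 pos [607.3 -24.5 246.9] w 52.1 grip 32.0 F [ 0.7  0.2 -0.7] tilt [-0.0004  0.0001]
slide [ 0.    -0.001  0.02 ] spin 0.0002
t 20.85 pos [607.3 -24.5 244. ] w 52.1 grip 32.1 F [-0.1  0.2  1.2] tilt [ 0.0002 -0.0001]
slide [ 0.001 -0.001 -0.   ] spin 0.0003
```

```bash
python3 -m crank '[{"jaw":-0.2,"slide":[0,0,0],"spin":0},{"jaw":-0.64,"slide":[0,0,0],"spin":0},{"jaw":-0.64,"slide":[0,0,0],"spin":0},{"jaw":-0.64,"slide":[0,0,-0.2],"spin":0},{"jaw":-0.64,"slide":[0,0,-0.45],"spin":0},{"jaw":-0.64,"slide":[0.15,0.3,-0.5],"spin":0},{"jaw":-0.64,"slide":[0.3,0.6,-0.5],"spin":0},{"jaw":-0.64,"slide":[0.45,0.95,-0.5],"spin":0}]'  >/dev/null
python3 -m crank '[{"jaw":-0.64,"slide":[0.1,0.3,0],"spin":0},{"jaw":-0.64,"slide":[0.15,0.65,0],"spin":0},{"jaw":-0.64,"slide":[0.2,1,0],"spin":0},{"jaw":-0.64,"slide":[0.2,1,0],"spin":0}]'  >/dev/null
python3 -c "
from h import *
go((512.1,339.8,225))
F={n:grab_frame(n) for n in('top','scene')}
for n,f in F.items():
    for b in blobs(f,(4,180,120),(15,255,255)): print(n,np.round(b[:3],1),np.round(b[3],1),np.round(plane(n,b[:2],78)[:2],1))
t,s=F['top'],F['scene']
A=np.hstack([cv2.resize(t[155:205,312:362],(400,400)),cv2.resize(s[170:220,265:315],(400,400))])
cv2.imwrite('pics/d4.png',A[:,:,::-1])"
```

```text
t 22.35 pos [508.7 270.8 318.8] w 70.1 grip 0.0 F [ 0.1 -0.7 -0.1] tilt [-0.      0.0004]
slide [-0.025  0.46   0.625] spin 0.003
top [376.8 177.2 139.5] [10.4 16.2] [ 603.9 -145.8]
top [337. 176. 204.] [16. 16.] [607.  -24.1]
scene [290.2 190.9 181. ] [15. 15.] [607.1 -22.5]
```

View pics/d4.png

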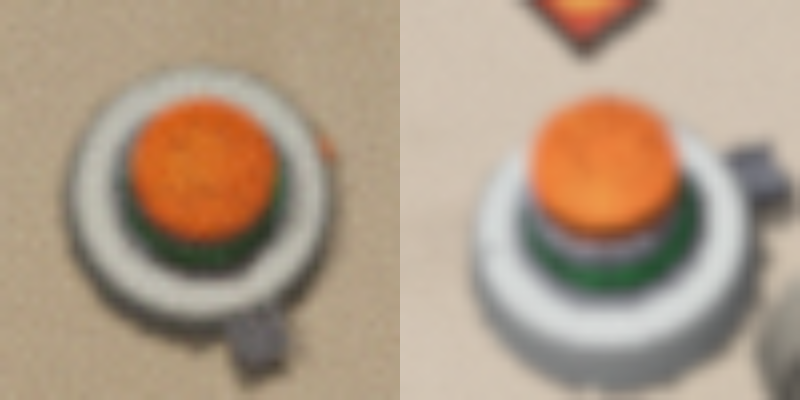

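Both crops show the reamer seated level on the stack, (205,170) in the left half and (605,165) in the right. Its axis measures (607.1,-24). Now the half lemon.

```bash
python3 -m crank '[{"jaw":-0.64,"slide":[-0.02,0.2,0.05],"spin":0.003},{"jaw":-0.64,"slide":[-0.025,0.46,0.15],"spin":0.003},{"jaw":-0.64,"slide":[-0.025,0.46,0.35],"spin":0.003},{"jaw":-0.64,"slide":[-0.025,0.46,0.5],"spin":0.003},{"jaw":-0.64,"slide":[-0.025,0.46,0.5],"spin":0.003},{"jaw":-0.64,"slide":[-0.025,0.46,0.5],"spin":0.003}]'  >/dev/null
python3 -c "
from h import *
go((512.1,339.8,199))"
```

```text
t 23.2 pos [514.  336.4 245. ] w 69.8 grip 0.0 F [0.  0.5 0.8] tilt [0.0015 0.0005]
slide [0.014 0.023 0.307] spin -0.0035
```

```bash
python3 -m crank '[{"jaw":-0.64,"slide":[0.013,0.023,0.02],"spin":-0.003},{"jaw":-0.64,"slide":[0.013,0.023,0.1],"spin":-0.003},{"jaw":-0.64,"slide":[0.013,0.023,0.2],"spin":-0.003},{"jaw":-0.64,"slide":[0.013,0.023,0.295],"spin":-0.003},{"jaw":-0.64,"slide":[0.013,0.023,0.295],"spin":-0.003},{"jaw":-0.64,"slide":[0.013,0.023,0.295],"spin":-0.003}]'  >/dev/null
python3 -c "
from h import *
go((512.1,339.8,199))"
python3 -m crank '[{"jaw":-0.4,"slide":[0,0,0],"spin":0},{"jaw":-0.2,"slide":[0,0,0],"spin":0},{"jaw":0,"slide":[0,0,0],"spin":0},{"jaw":0.1,"slide":[0,0,0],"spin":0},{"jaw":0.1,"slide":[0,0,0],"spin":0}]' 25 >/dev/null
python3 -c "
from h import *
go((512.1,339.8,199))"
```

```text
t 23.95 pos [511.6 340.5 199.9] w 69.7 grip 0.0 F [ 0.1 -0.2  0. ] tilt [0.0004 0.0002]
slide [-0.003 -0.005  0.006] spin 0.0002
t 24.57 pos [511.6 340.5 200.5] w 51.9 grip 25.4 F [-2.  -0.6  5.8] tilt [0.0009 0.0003]
slide [-0.003 -0.005  0.01 ] spin 0.0002
```

```bash
python3 -m crank '[{"jaw":0.1,"slide":[0,0,-0.2],"spin":0},{"jaw":0.1,"slide":[0,0,-0.45],"spin":0},{"jaw":0.1,"slide":[0,0,-0.67],"spin":0},{"jaw":0.1,"slide":[-0.07,-0.25,-0.67],"spin":0},{"jaw":0.1,"slide":[-0.14,-0.5,-0.67],"spin":0},{"jaw":0.1,"slide":[-0.2,-0.75,-0.67],"spin":0},{"jaw":0.1,"slide":[-0.26,-1,-0.67],"spin":0},{"jaw":0.1,"slide":[-0.26,-1,-0.67],"spin":0}]' >/dev/null
python3 -c "
from h import *
go((606.6,-24.2,300))"
python3 -m crank '[{"jaw":0.1,"slide":[-0.07,-0.25,0],"spin":0},{"jaw":0.1,"slide":[-0.14,-0.5,0],"spin":0},{"jaw":0.1,"slide":[-0.2,-0.75,0],"spin":0},{"jaw":0.1,"slide":[-0.26,-1,0],"spin":0},{"jaw":0.1,"slide":[-0.26,-1,0],"spin":0}]' >/dev/null
python3 -c "
from h import *
go((606.6,-24.2,300))"
```

```text
t 25.57 pos [551.1 188.4 300.2] w 51.8 grip 26.3 F [ 0.1  0.6 -0.1] tilt [ 0.0002 -0.0002]
slide [-0.374 -1.416  0.002] spin -0.0018
t 26.2 pos [590.   39.2 300. ] w 51.4 grip 26.4 F [-0.2  0.4 -0.5] tilt [ 0.0002 -0.0001]
slide [-0.112 -0.422  0.   ] spin -0.0013
```

```bash
python3 -m crank '[{"jaw":0.1,"slide":[-0.06,-0.22,0],"spin":0},{"jaw":0.1,"slide":[-0.112,-0.42,0],"spin":0},{"jaw":0.1,"slide":[-0.112,-0.42,0],"spin":0},{"jaw":0.1,"slide":[-0.112,-0.42,0.06],"spin":0},{"jaw":0.1,"slide":[-0.112,-0.42,0.12],"spin":0},{"jaw":0.1,"slide":[-0.112,-0.42,0.12],"spin":0}]' >/dev/null
python3 -c "
from h import *
go((606.6,-24.2,273))"
python3 -m crank '[{"jaw":0.1,"slide":[0,0,0.03],"spin":0},{"jaw":0.1,"slide":[0,0,0.06],"spin":0},{"jaw":0.1,"slide":[0,0,0.06],"spin":0}]' >/dev/null
python3 -c "
from h import *
go((606.6,-24.2,271))"
```

```text
t 26.95 pos [606.2 -21.7 281. ] w 51.8 grip 26.4 F [-0.7  0.  -0.5] tilt [-0.0021  0.0005]
slide [-0.003 -0.017  0.053] spin 0.0008
t 27.32 pos [606.4 -22.5 272.8] w 51.8 grip 26.4 F [-0.1  0.5 -0.2] tilt [-0.0006  0.0002]
slide [-0.002 -0.011  0.012] spin 0.0002
```

```bash
python3 -m crank '[{"jaw":0.1,"slide":[0,-0.011,0.006],"spin":0},{"jaw":0.1,"slide":[0,-0.011,0.012],"spin":0},{"jaw":0.1,"slide":[0,-0.011,0.012],"spin":0}]' >/dev/null
python3 -c "
from h import *
go((606.6,-24.2,271))"
python3 -m crank '[{"jaw":0.1,"slide":[0,0,0.007],"spin":0},{"jaw":0.1,"slide":[0,0,0.007],"spin":0}]' >/dev/null
python3 -c "
from h import *
go((606.6,-24.2,271))"
```

```text
t 27.7 pos [606.4 -24.2 271.4] w 51.7 grip 26.4 F [-0.4 -0.3 -0.9] tilt [ 0. -0.]
slide [-0.001  0.     0.002] spin 0.0002
t 27.95 pos [606.5 -24.2 270.6] w 51.9 grip 26.7 F [-0.6 -0.1  2.3] tilt [ 0.0004 -0.0002]
slide [-0.001 -0.    -0.003] spin 0.0003
```

The lemon touches the dome at 270.6, as predicted. I'll open gently, lift and look.

```bash
python3 -m crank '[{"jaw":-0.25,"slide":[0,0,0],"spin":0},{"jaw":-0.35,"slide":[0,0,0],"spin":0},{"jaw":-0.5,"slide":[0,0,0],"spin":0},{"jaw":-0.7,"slide":[0,0,0],"spin":0},{"jaw":-0.8,"slide":[0,0,0],"spin":0},{"jaw":-0.8,"slide":[0,0,-0.15],"spin":0},{"jaw":-0.8,"slide":[0,0,-0.4],"spin":0},{"jaw":-0.8,"slide":[0,0,-0.6],"spin":0}]'  >/dev/null
python3 -m crank '[{"jaw":-0.8,"slide":[0.2,0.3,0],"spin":0},{"jaw":-0.8,"slide":[0.4,0.6,0],"spin":0},{"jaw":-0.8,"slide":[0.7,0.9,0],"spin":0},{"jaw":-0.8,"slide":[0.7,1,0],"spin":0},{"jaw":-0.8,"slide":[0.7,1,0],"spin":0},{"jaw":-0.8,"slide":[0.7,1,0],"spin":0},{"jaw":-0.8,"slide":[0.7,1,0],"spin":0},{"jaw":-0.8,"slide":[0.7,1,0],"spin":0}]'  >/dev/null
python3 -c "
from h import *
go()
F={n:grab_frame(n) for n in('top','scene')}
for n,f in F.items():
    for b in blobs(f,(22,170,90),(33,255,255)): print(n,np.round(b[:3],1),np.round(b[3],1),np.round(plane(n,b[:2],99)[:2],1))
t,s=F['top'],F['scene']
A=np.hstack([cv2.resize(t[155:205,312:362],(400,400)),cv2.resize(s[170:220,265:315],(400,400))])
cv2.imwrite('pics/d5.png',A[:,:,::-1])"
```

```text
t 29.95 pos [501.7 125.2 360.1] w 76.8 grip 0.0 F [-0.9  0.   0.2] tilt [-0.0002 -0.    ]
top [337.2 175.1 190. ] [16.3 15.6] [605.9 -23.4]
top [183.5 167.4 240. ] [19.9 16.4] [627.5 441.3]
scene [292.4 188.7  56. ] [14. 15.] [600.4 -16.6]
```

View pics/d5.png

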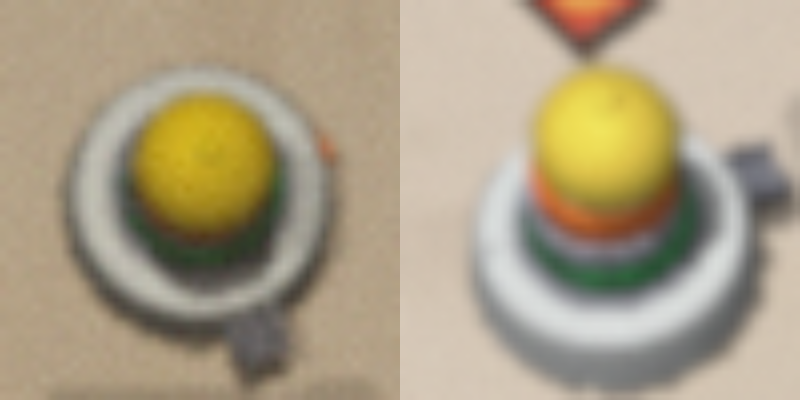

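Both crops show the half lemon balanced on the dome, (205,165) in the left half and (605,135) in the right, about 1 mm off the axis. I'll let it settle, then hand in.

```bash
for i in 1 2 3; do python3 -m crank '[{"jaw":-0.8,"slide":[0,0,0],"spin":0},{"jaw":-0.8,"slide":[0,0,0],"spin":0},{"jaw":-0.8,"slide":[0,0,0],"spin":0},{"jaw":-0.8,"slide":[0,0,0],"spin":0},{"jaw":-0.8,"slide":[0,0,0],"spin":0},{"jaw":-0.8,"slide":[0,0,0],"spin":0},{"jaw":-0.8,"slide":[0,0,0],"spin":0},{"jaw":-0.8,"slide":[0,0,0],"spin":0}]' >/dev/null; done
python3 -c "
from h import *
b=[x for x in blobs(grab_frame('top'),(22,170,90),(33,255,255)) if x[0]>300]; print(b, plane('top',b[0][:2],99))
print(r.sign_off())"
```

```text
[(337.0349956255468, 174.9930008748906, 190.5, (15.55634880065918, 15.55634880065918))] [606.07763673 -23.030102    99.        ]
the job is handed in; nothing more can be done
None
```

The press is reassembled: collar, strainer and reamer are home on the spindle, the half lemon is balanced on the dome about 1 mm off its axis, and the job is handed in at about 33 s of the 72 s limit (no verdict was returned).

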